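Lock the indexing collar of a laser-welding fixture with its pin

TASK

Turn the dark steel collar of the welding fixture by its grip bar until the hole in the collar's lug lies over the hole in the fixture's tongue, then take the long index pin with the round knob from the pin rest, pass it down through both holes until its flange sits flat on the lug, and let go. Leave the short square-headed plug standing in the rest.

Things in the scene. Friction and masses are not known exactly. Their poses are not given: they have to be found in the camera images.
- fixture: Fixed aluminium fixture, all 30 mm high. Origin on the table on the collar's vertical turning axis; z up, x from the axis to the tongue. Base block x -70 to 40, 120 mm wide; tongue 70 x 70 mm, x 40 to 110, with a 30 mm round through-hole 75 mm from the axis on +x. A dark steel collar turns on top, its flat top 46 mm above the table.
- collar (a joint): Turn of the collar, rad, anticlockwise from above; 0: lug over tongue, holes in line. Starts 0.7 to 1.4, slight friction (0.1 N m), no stop near 0, stays put. Disc 96 mm across, 14 mm thick, with a lug 60 x 60 mm, its 30 mm through-hole 75 mm from the axis. Bright aluminium grip bar on the disc, centred on the axis: 60 mm long towards the lug, 14 mm thick, 46 to 78 mm above the table.
- index_pin: Long loose pin, 0.1 to 0.2 kg, upright in one of two holes (16 mm deep, 90 mm apart) of a grey rest 20 mm high. Origin at its foot, z up along it. Steel shank 16 mm across, 42 long, chamfered foot; flange 50 across, 42 to 48 above the foot; black round knob 24 across, 48 to 84 above the foot. Foot is 4 mm above the table at the start, and again when the flange is flat on the lug.
- stub_plug: The shorter plug in the rest's other hole, to be left alone: shank 16 mm across and only 24 long, flange 50 across (24 to 30 mm above the foot), black square head 26 x 26 x 24 mm. Origin at its foot on its axis, 4 mm above the table; 90 mm from the index pin.
There are look-alikes about, which are no part of the job. Leave any turquoise look-alike of the index_pin alone.

How it is judged:
By the outcome, as a careful person would: the job done as asked, in the order asked, and still so for the second after the job is handed in, with the robot touching nothing.
It also fails if it takes over 56 s, if anything falls off the work surface, if the arm or the gripper's body presses on something with over 40 N, if the wrist force passes 120 N, or if a joint passes its speed limit or range.

ROBOT

A 7-joint arm with a two-finger parallel gripper is mounted at the origin on the work surface. World frame = base frame: x ahead of the robot, y to its left, z up, the work surface at z = 0. Lengths are in mm, angles in rad, forces in N, time in s.
With the tool pointing down it reaches from about 400 to 850 mm from the base axis. Payload 4.4 kg.
Tool frame: the origin (TCP) lies midway between the tips of the shut fingers; the grasp point (between the pads) lies 19 mm behind it; z points along the fingers, y is the line along which they close (so a half turn about z gives the same grasp; the last joint's range is limited). The gripper opens to 94 mm and grips with 3 to 60 N. Pads are 16 mm wide; open, the fingers measure 119 mm over their backs; the gripper's body (75 mm by 177 mm) begins 78 mm behind the grasp point.
Start: joints at [1.042, 0.628, 0.038, 1.517, -0.027, 0.996, -0.02], TCP at [290.225, -581.625, 205.478] pointing down, gripper open.
Joint ranges: [-3.06, 3.06], [-0.37, 2.12], [-1.25, 1.32], [0.18, 2.47], [-1.1, 4.24], [0.23, 1.98], [-2.94, 2.94]. Speed limits (rad/s): [2.57, 2.57, 3.14, 3.14, 3.14, 3.14, 3.14].

INTERFACE

Orientations are given as a unit quaternion [w, x, y, z].
In Python, from workcell import robot gives the robot as it stands.
- The arm moves only by the shell command python3 -m handwheel 'ROWS' [FORCE]. ROWS is JSON, a list of rows, each an object of numbers: "claw": the gripper's target within -1 to 1 (shut at 1, half-way at 0, fully open at -1); "dx", "dy", "dz": the shift along the world's x, y, z in m; "ax", "ay", "az": the turn, a rotation vector about the world's x, y, z in rad. In form: [{"claw": .., "dx": .., "dy": .., "dz": .., "ax": .., "ay": .., "az": ..}, ...]. A call has 1 to 5 rows; each row shifts and turns the commanded pose from where the row before left it; what a row does not reach is not made up. A row lasts 1/8 s, in which the tool goes at most 62.5 mm and 10.7 degrees, less where a joint would pass 70% of its speed; a pose out of reach is approached as far as the arm can. A call with a gripper value outside its range is refused whole. The fingers move at their own pace and stop on an object; FORCE is the grip in N (left out, the last holds). Time passes only in rows, so rows that do not move let the fingers close. It gives the time, the measured TCP pose, the force, the opening and the grip force at its end, in the units of the state.
- robot.read_state(): the state, without advancing time (a new reading comes with each control period).
- robot.read_camera(name): name is "scene" or "top" or "wrist"; returns the picture (420x560x3 uint8, red, green, blue); there is no depth.
- robot.camera_info(name): a dict with "fx", "fy", "cx", "cy" (pixels), "R" (3x3) and "t" (3): a world point X has camera coordinates R X + t; the wrist camera has in their place "hand_eye" (4x4, takes a point from camera to tool coordinates, whose origin is the TCP and whose axes are the flange's). Camera axes: x right, y down, z forward; pixel columns grow to the right and rows downward; lengths in mm; the calibration is good to about 2 mm. A picture is of the moment at which its call begins: read the wrist's pose just before it. camera_info takes no time and is no camera call.
- robot.job_done(): hands the job in; it is judged then, once.
The state is a dict: "t": time; "joints": joint angles; "qd": joint speeds; "tau": joint torques, N m; "eef_pos": TCP position; "tool_rot": TCP orientation; "ft_force": force on the tool from outside, world axes, zero at the start; "ft_torque": the same for the moment, N m; "width": opening from 0.0 (shut) to 1.0 (fully open); "finger_force": force on a finger pad.
Only numpy, scipy, OpenCV 4.12 (cv2) and the standard library are available. Lean on these libraries where they do the work, as an engineer would, in place of code of your own. Each camera call takes 0.05 s, during which the arm holds its last target. There are 200 camera calls.

## Working session

There is one attempt and no reset: what is moved stays moved. The work goes in short steps, Python scripts to look and compute and a shell command to move; the robot and the scene stay as the last step left them, time stands still between calls to the robot, and variables do not carry over. Pictures are saved under pics/ and viewed, at most 10 in all, crops included, and the job is handed in when it is done.

```bash
mkdir -p pics; python3 - <<'E'
from workcell import robot
import cv2,numpy as np
np.set_printoptions(precision=4,suppress=True)
for n in("scene","top"):
    cv2.imwrite(f"pics/{n}0.png",robot.read_camera(n)[:,:,::-1])
    print(n,robot.camera_info(n))
print(robot.camera_info("wrist")); print(robot.read_state())
E
```

```text
scene {'fx': 391.42601345103213, 'fy': 391.42601345103213, 'cx': 276.38931321197805, 'cy': 201.88056552634677, 'R': array([[-0.6053,  0.7958, -0.018 ],
       [ 0.4594,  0.3308, -0.8243],
       [-0.65  , -0.5072, -0.5658]]), 't': array([ 252.2124, -209.1314, 1140.1169])}
top {'fx': 481.4478293190004, 'fy': 481.4478293190004, 'cx': 275.62925625488845, 'cy': 212.59930648250037, 'R': array([[ 0.1786, -0.9839,  0.0042],
       [-0.9626, -0.1756, -0.2062],
       [ 0.2036,  0.0328, -0.9785]]), 't': array([-11.1716, 485.367 , 816.8049])}
{'fx': 320.40903932144744, 'fy': 320.40903932144744, 'cx': 279.8103157100385, 'cy': 207.14344698633965, 'hand_eye': array([[   0.0016,   -0.9592,   -0.2826,   82.977 ],
       [   1.    ,    0.0014,    0.0007,    0.9452],
       [  -0.0003,   -0.2826,    0.9592, -180.3561],
       [   0.    ,    0.    ,    0.    ,    1.    ]])}
{'t': 0.1, 'joints': array([ 1.0422,  0.6292,  0.0384,  1.5183, -0.027 ,  0.9963, -0.02  ]), 'qd': array([ 0.0004, -0.0017, -0.0008, -0.001 ,  0.0004, -0.0001,  0.0003]), 'tau': array([  0.0029, -55.0786,   1.1471, -18.7118,  -0.0522,   0.0191,
         0.    ]), 'eef_pos': array([ 289.967 , -581.0847,  204.6535]), 'tool_rot': array([-0.0008,  0.9733,  0.2294, -0.0002]), 'ft_force': array([ 1.0969, -0.1256, -0.134 ]), 'ft_torque': array([ 0.0396, -0.0199,  0.0003]), 'finger_force': 0.0, 'width': 0.9983207659109535}
```

View pics/scene0.png

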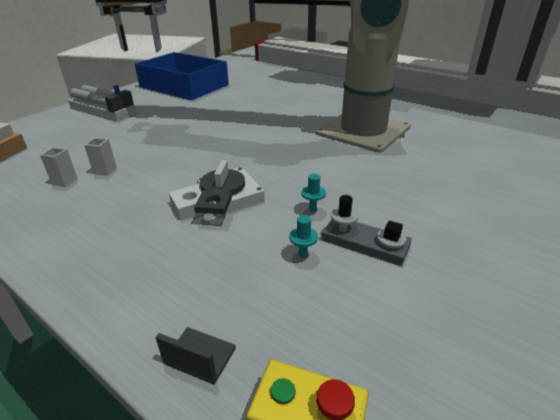

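View pics/top0.png

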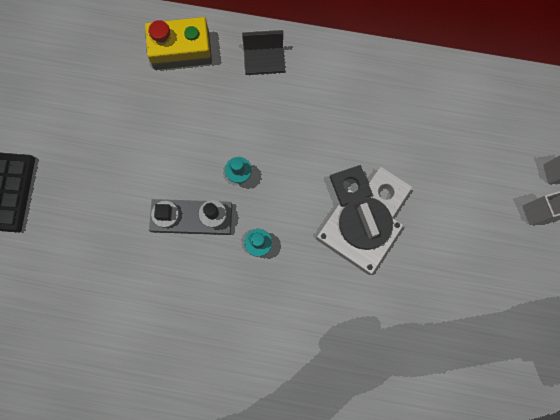

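Scene view: black-knobbed pin at (345,205), stub plug at (394,231), turquoise look-alikes at (314,190) and (304,235), and the collar at about (222,182). 
Top view: the rest has a round knob at (211,211) and a square head at (163,212). The turquoise pins are at (238,168) and (258,240). The bar runs (362,206)-(377,236), the lug hole is at (351,186) and the tongue hole at (386,191). 
The candidates are two turquoise pins, the square-headed black plug and the round-knobbed black pin. The last fits the description, and I'll confirm it in one enlarged crop.

```bash
python3 - <<'E'
import cv2,numpy as np
s=cv2.imread("pics/scene0.png");t=cv2.imread("pics/top0.png")
f=lambda im,x,y,w,h,k:cv2.resize(im[y:y+h,x:x+w],None,fx=k,fy=k,interpolation=cv2.INTER_CUBIC)
a=f(s,160,150,130,80,3);b=f(s,290,165,130,100,3)   #390x240, 390x300
c=f(t,310,155,130,125,3)[:,:390];d=f(t,140,145,130,58+57,3)
o=np.zeros((600,800,3),np.uint8)
o[0:240,0:390]=a;o[0:300,400:790]=b;o[240:600,0:390]=c[:360];o[300:600,400:790]=d[:300] if 0 else f(t,140,175,130,100,3)
cv2.imwrite("pics/crop.png",o)
E
```

```text
(no output)
```

View pics/crop.png

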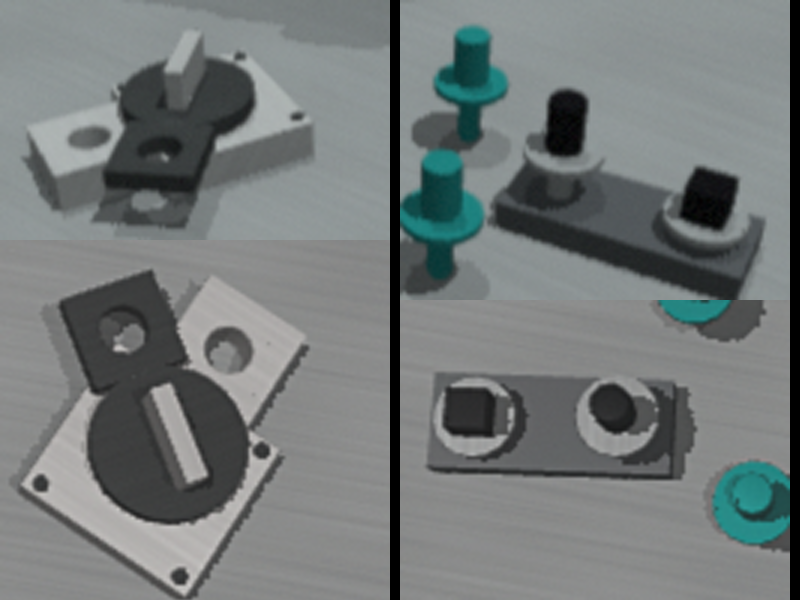

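The crop confirms it. The round black knob on a long shank is at scene crop (568,98) and top crop (610,403). The square-headed plug is the other one, sitting low in the rest. Next I triangulate.

```bash
cat > h.py <<'E'
import numpy as np,cv2
from workcell import robot
np.set_printoptions(precision=4,suppress=True)
def P(n):
    c=robot.camera_info(n);K=np.array([[c['fx'],0,c['cx']],[0,c['fy'],c['cy']],[0,0,1]])
    return K@np.c_[c['R'],c['t']]
def Pw(st):
    from scipy.spatial.transform import Rotation as Ro
    c=robot.camera_info('wrist');K=np.array([[c['fx'],0,c['cx']],[0,c['fy'],c['cy']],[0,0,1]])
    q=st['tool_rot'];T=np.eye(4);T[:3,:3]=Ro.from_quat([q[1],q[2],q[3],q[0]]).as_matrix();T[:3,3]=st['eef_pos']
    return K@np.linalg.inv(T@c['hand_eye'])[:3]
def tri(A,a,B,b):
    X=cv2.triangulatePoints(A,B,np.float64(a),np.float64(b)).ravel();X=X[:3]/X[3]
    pr=lambda P,X:(P@np.r_[X,1])[:2]/(P@np.r_[X,1])[2]
    return X,np.r_[pr(A,X)-a,pr(B,X)-b]
def onz(P_,uv,z):
    H=np.c_[P_[:,0],P_[:,1],P_[:,2]*z+P_[:,3]];x=np.linalg.solve(H,[*uv,1]);return x[:2]/x[2]
E
python3 - <<'E'
from h import *
S,T=P("scene"),P("top")
A=lambda u,v:(160+u/3,150+v/3);B=lambda u,v:(290+(u-400)/3,165+v/3)
C=lambda u,v:(310+u/3,155+(v-240)/3);D=lambda u,v:(140+(u-400)/3,175+(v-300)/3)
for n,s,t,z in [("lughole",A(160,149),C(122,333),46),("tonguehole",A(89,137),C(229,350),30),("disc",A(187,93),C(168,445),46),
 ("bartop",A(184,52),C(180,432),78),("knob",B(568,98),D(608,402),88),("stub",B(712,180),D(468,410),58)]:
    print(n,*tri(S,s,T,t),onz(S,s,z),onz(T,t,z))
print(robot.read_state()['t'])
E
```

```text
lughole [555.8534 -51.119   40.8856] [ 0.1212  0.0239  0.0761 -0.0448] [561.02   -45.5386] [554.2373 -50.4068]
tonguehole [ 560.6439 -119.4952   26.85  ] [-0.3845 -0.0887 -0.2455  0.1583] [ 563.4047 -114.6269] [ 560.0978 -119.303 ]
disc [491.6239 -88.7979  39.3032] [-0.1287 -0.0245 -0.0889  0.051 ] [499.155  -80.3155] [490.2761 -87.8817]
bartop [492.3286 -88.3998  73.7606] [-0.8028 -0.1591 -0.5603  0.3237] [497.0705 -80.9374] [492.0999 -88.5823]
knob [457.6953 188.7371  86.254 ] [-0.1889 -0.0043 -0.1243  0.0374] [459.8888 190.1669] [457.466  188.2367]
stub [443.4235 276.1764  55.4244] [-1.0726  0.04   -0.6868  0.1414] [445.5756 278.6604] [443.4662 274.332 ]
0.1
```

Axis ≈ (491,-88). The tongue points at -24.2° and the lug/bar at +30.5°, so the collar stands at ≈0.955 rad, which is within its range. The radii come out at 74-76 mm and the pins are 89 mm apart, both as given. Going above the bar.

```bash
python3 -m handwheel '[{"claw":-1,"dx":0.02,"dy":0.049,"dz":0},{"claw":-1,"dx":0.02,"dy":0.049},{"claw":-1,"dx":0.02,"dy":0.049},{"claw":-1,"dx":0.02,"dy":0.049},{"claw":-1,"dx":0.02,"dy":0.049}]'; python3 -m handwheel '[{"claw":-1,"dx":0.02,"dy":0.049,"dz":-0.01},{"claw":-1,"dx":0.02,"dy":0.049,"dz":-0.01},{"claw":-1,"dx":0.02,"dy":0.049,"dz":-0.01},{"claw":-1,"dx":0.02,"dy":0.049,"az":0.035},{"claw":-1,"dx":0.02,"dy":0.049,"az":0.035}]'; python3 -m handwheel '[{"claw":-1},{"claw":-1}]'; python3 - <<'E'
from h import *
st=robot.read_state();w=robot.read_camera("wrist");cv2.imwrite("pics/w1.png",w[:,:,::-1])
np.save("pw1.npy",Pw(st));print(st['eef_pos'],st['tool_rot'],st['joints'],st['t'])
E
```

```text
[ 289.967  -581.0847  204.6535] [-0.0008  0.9733  0.2294 -0.0002] [ 1.0422  0.6292  0.0384  1.5183 -0.027   0.9963 -0.02  ] 0.1invalid input
invalid input
invalid input
```

View pics/w1.png

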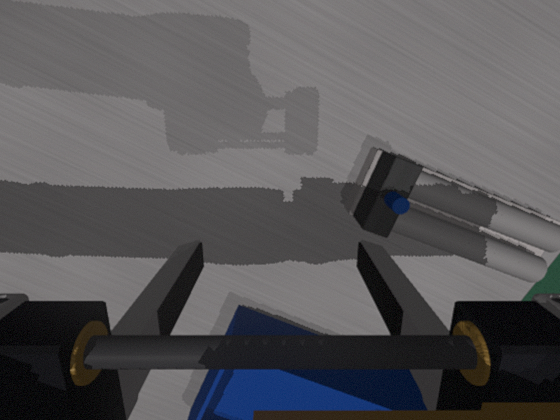

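All the rows were refused, probably because every key must be present. The picture only shows the start place, with the fingers at (190,250) and (370,250) and the blue bin below.

```bash
python3 -m handwheel '[{"claw":-1,"dx":0.02,"dy":0.049,"dz":0,"ax":0,"ay":0,"az":0},{"claw":-1,"dx":0.02,"dy":0.049,"dz":0,"ax":0,"ay":0,"az":0},{"claw":-1,"dx":0.02,"dy":0.049,"dz":0,"ax":0,"ay":0,"az":0},{"claw":-1,"dx":0.02,"dy":0.049,"dz":0,"ax":0,"ay":0,"az":0},{"claw":-1,"dx":0.02,"dy":0.049,"dz":0,"ax":0,"ay":0,"az":0}]'; python3 -m handwheel '[{"claw":-1,"dx":0.02,"dy":0.049,"dz":-0.01,"ax":0,"ay":0,"az":0},{"claw":-1,"dx":0.02,"dy":0.049,"dz":-0.01,"ax":0,"ay":0,"az":0},{"claw":-1,"dx":0.02,"dy":0.049,"dz":-0.01,"ax":0,"ay":0,"az":0.035},{"claw":-1,"dx":0.02,"dy":0.049,"dz":0,"ax":0,"ay":0,"az":0.035},{"claw":-1,"dx":0.02,"dy":0.049,"dz":0,"ax":0,"ay":0,"az":0}]'; python3 -m handwheel '[{"claw":-1,"dx":0,"dy":0,"dz":0,"ax":0,"ay":0,"az":0},{"claw":-1,"dx":0,"dy":0,"dz":0,"ax":0,"ay":0,"az":0}]'; python3 - <<'E'
from h import *
st=robot.read_state();w=robot.read_camera("wrist");cv2.imwrite("pics/w2.png",w[:,:,::-1])
np.save("pw2.npy",Pw(st));print(st['eef_pos'],st['tool_rot'],st['joints'],st['t'])
E
```

```text
t: 0.78
eef_pos: [390.7, -334.9, 205.4]
tool_rot: [-0.0, 0.973, 0.229, 0.0]
ft_force: [1.2, -0.7, 0.2]
width: 1.002
finger_force: 0.0
t: 1.4
eef_pos: [490.6, -90.0, 175.3]
tool_rot: [-0.0, 0.965, 0.263, -0.0]
ft_force: [0.4, -1.2, 0.3]
width: 1.0
finger_force: 0.0
t: 1.65
eef_pos: [489.8, -92.2, 175.3]
tool_rot: [0.0, 0.965, 0.263, -0.0]
ft_force: [0.1, -1.1, -0.3]
width: 0.999
finger_force: 0.0
[489.7536 -92.1722 175.2923] [ 0.0002  0.9647  0.2632 -0.0005] [ 0.1337  0.4553 -0.0063  1.9662  0.0053  0.7208 -0.914 ] 1.65
```

View pics/w2.png

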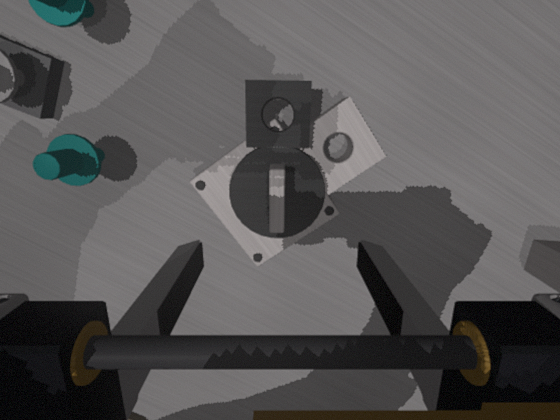

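Wrist view: lug hole at (278,114), tongue hole at (339,147), disc centre about (278,192), bar upright in the picture (269-285 × 168-235). The tool's yaw already matches the bar.

```bash
python3 - <<'E'
from h import *
W=np.load("pw2.npy");T=P("top")
C=lambda u,v:(310+u/3,155+(v-240)/3)
a=lambda d:np.degrees(np.arctan2(d[1],d[0]))
for n,w,t,z in [("lug",(278,114),C(122,333),46),("tongue",(339,147.5),C(229,350),30),("disc",(278,192),C(168,445),46)]:
    print(n,*tri(W,w,T,t),onz(W,w,z),onz(T,t,z))
l,t,d=onz(W,(278,114),46),onz(W,(339,147.5),30),onz(W,(278,192),46)
for u in ((277,168),(278,235)):print("bar end",onz(W,u,78))
print(a(l-d),a(t-d),np.linalg.norm(l-d),np.linalg.norm(t-d),a(l-t),np.linalg.norm(l-t))
E
```

```text
lug [559.195  -51.5827  30.061 ] [ 1.0192  1.2342 -0.3243 -0.1948] [559.7891 -50.17  ] [554.2373 -50.4068]
tongue [ 563.0868 -121.2847   19.9133] [-0.0924 -0.0513  0.0251  0.0018] [ 563.0532 -119.2743] [ 560.0978 -119.303 ]
disc [493.0026 -89.7283  33.6148] [ 0.2121  0.1562 -0.063  -0.0151] [495.6797 -87.9678] [490.2761 -87.8817]
bar end [520.6093 -72.4445]
bar end [ 467.1946 -104.949 ]
30.52288203866886 -24.92291362128601 74.42239032599782 74.2918788889178 92.70430280186021 69.18135727067443
```

```bash
python3 -m handwheel '[{"claw":-1,"dx":0.003,"dy":0.003,"dz":-0.03,"ax":0,"ay":0,"az":0},{"claw":-0.3,"dx":0,"dy":0,"dz":-0.03,"ax":0,"ay":0,"az":0},{"claw":-0.3,"dx":0,"dy":0,"dz":-0.03,"ax":0,"ay":0,"az":0},{"claw":-0.3,"dx":0,"dy":0,"dz":-0.03,"ax":0,"ay":0,"az":0},{"claw":-0.3,"dx":0,"dy":0,"dz":0,"ax":0,"ay":0,"az":0}]' 15; python3 -m handwheel '[{"claw":1,"dx":0,"dy":0,"dz":0,"ax":0,"ay":0,"az":0},{"claw":1,"dx":0,"dy":0,"dz":0,"ax":0,"ay":0,"az":0},{"claw":1,"dx":0,"dy":0,"dz":0,"ax":0,"ay":0,"az":0},{"claw":1,"dx":0,"dy":0,"dz":0,"ax":0,"ay":0,"az":0},{"claw":1,"dx":0,"dy":0,"dz":0,"ax":0,"ay":0,"az":0}]' 15
```

```text
t: 2.33
eef_pos: [491.0, -90.2, 54.0]
tool_rot: [-0.001, 0.965, 0.262, -0.002]
ft_force: [-1.0, -0.2, 0.0]
width: 0.651
finger_force: 0.0
t: 2.95
eef_pos: [492.6, -87.4, 55.7]
tool_rot: [-0.001, 0.965, 0.263, -0.0]
ft_force: [-3.0, 8.2, 6.6]
width: 0.155
finger_force: 4.2
```

The fingers hold the 14 mm bar (opening 0.155 ≈ 14.6 mm). Turning by -0.96.

```bash
python3 -m handwheel '[{"claw":1,"dx":0,"dy":0,"dz":0,"ax":0,"ay":0,"az":-0.1},{"claw":1,"dx":0,"dy":0,"dz":0,"ax":0,"ay":0,"az":-0.12},{"claw":1,"dx":0,"dy":0,"dz":0,"ax":0,"ay":0,"az":-0.12},{"claw":1,"dx":0,"dy":0,"dz":0,"ax":0,"ay":0,"az":-0.12},{"claw":1,"dx":0,"dy":0,"dz":0,"ax":0,"ay":0,"az":-0.12}]'; python3 -m handwheel '[{"claw":1,"dx":0,"dy":0,"dz":0,"ax":0,"ay":0,"az":-0.12},{"claw":1,"dx":0,"dy":0,"dz":0,"ax":0,"ay":0,"az":-0.12},{"claw":1,"dx":0,"dy":0,"dz":0,"ax":0,"ay":0,"az":-0.1},{"claw":1,"dx":0,"dy":0,"dz":0,"ax":0,"ay":0,"az":-0.04},{"claw":1,"dx":0,"dy":0,"dz":0,"ax":0,"ay":0,"az":0}]'; python3 -m handwheel '[{"claw":1,"dx":0,"dy":0,"dz":0,"ax":0,"ay":0,"az":0},{"claw":1,"dx":0,"dy":0,"dz":0,"ax":0,"ay":0,"az":0}]'
```

```text
t: 3.58
eef_pos: [492.3, -86.5, 55.7]
tool_rot: [-0.001, 1.0, -0.025, -0.001]
ft_force: [-1.6, 4.4, 4.7]
width: 0.149
finger_force: 15.0
t: 4.2
eef_pos: [492.4, -86.1, 55.7]
tool_rot: [-0.001, 0.977, -0.211, -0.001]
ft_force: [-1.4, 5.2, 4.8]
width: 0.149
finger_force: 15.0
t: 4.45
eef_pos: [492.4, -86.1, 55.7]
tool_rot: [-0.001, 0.977, -0.211, -0.001]
ft_force: [-2.0, 4.2, 5.2]
width: 0.144
finger_force: 15.0
```

Now release, back off and look.

```bash
python3 -m handwheel '[{"claw":-0.3,"dx":0,"dy":0,"dz":0,"ax":0,"ay":0,"az":0},{"claw":-0.3,"dx":0,"dy":0,"dz":0,"ax":0,"ay":0,"az":0},{"claw":-0.3,"dx":0,"dy":0,"dz":0,"ax":0,"ay":0,"az":0},{"claw":-0.3,"dx":0,"dy":0,"dz":0.02,"ax":0,"ay":0,"az":0},{"claw":-0.3,"dx":0,"dy":0,"dz":0.03,"ax":0,"ay":0,"az":0}]'; python3 -m handwheel '[{"claw":-1,"dx":0,"dy":0,"dz":0.035,"ax":0,"ay":0,"az":0},{"claw":-1,"dx":0,"dy":0,"dz":0.035,"ax":0,"ay":0,"az":0},{"claw":-1,"dx":0,"dy":0,"dz":0,"ax":0,"ay":0,"az":0},{"claw":-1,"dx":0,"dy":0,"dz":0,"ax":0,"ay":0,"az":0}]'; python3 - <<'E'
from h import *
st=robot.read_state();w=robot.read_camera("wrist")
np.save("pw3.npy",Pw(st));print(st['eef_pos'],st['tool_rot'],st['joints'],st['t'])
cv2.imwrite("pics/w3.png",cv2.resize(w[60:260,180:380,::-1],(600,600),interpolation=cv2.INTER_CUBIC))
E
```

```text
t: 5.08
eef_pos: [492.4, -88.8, 105.4]
tool_rot: [0.0, 0.977, -0.212, -0.001]
ft_force: [0.0, 0.4, 0.2]
width: 0.628
finger_force: 0.0
t: 5.58
eef_pos: [492.7, -88.4, 174.8]
tool_rot: [0.0, 0.977, -0.212, -0.001]
ft_force: [-1.0, 0.7, -0.1]
width: 0.993
finger_force: 0.0
[492.6528 -88.4499 174.8289] [ 0.      0.9773 -0.2119 -0.0005] [-0.1286  0.4816  0.3597  1.968  -0.2457  0.7348 -1.6207] 5.575
```

View pics/w3.png

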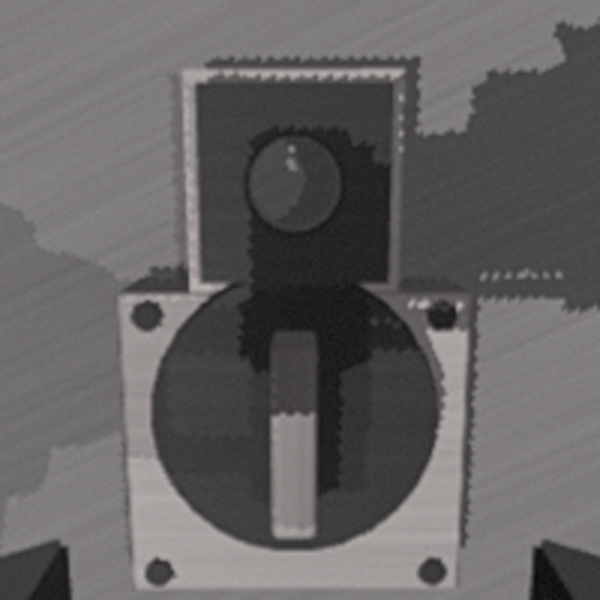

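Enlarged wrist view: the lug sits centred on the tongue and its hole at crop (294,184) is open all the way through, with even margins, so the collar is aligned. Now I compute the hole position and go to the pin.

```bash
python3 - <<'E'
from h import *
W=np.load("pw3.npy")
print("hole",onz(W,(180+294/3,60+184/3),46),"lug/axis",onz(W,(180+294/3,60+416/3),46))
im=robot.read_camera("top");np.save("top1.npy",im)
a=np.radians(-24.4);print("pred",np.array([492.5,-88])+75*np.array([np.cos(a),np.sin(a)]))
E
```

```text
hole [ 562.2049 -118.7051] lug/axis [494.3192 -87.8055]
pred [ 560.8013 -118.9828]
```

Hole ≈ (561.5,-119), and the prediction from the axis agrees. The present yaw with a half-open claw clears the neighbours, so I go above the pin.

```bash
python3 -m handwheel '[{"claw":-0.3,"dx":-0.007,"dy":0.055,"dz":0,"ax":0,"ay":0,"az":0},{"claw":-0.3,"dx":-0.007,"dy":0.055,"dz":0,"ax":0,"ay":0,"az":0},{"claw":-0.3,"dx":-0.007,"dy":0.055,"dz":0,"ax":0,"ay":0,"az":0},{"claw":-0.3,"dx":-0.007,"dy":0.055,"dz":0,"ax":0,"ay":0,"az":0},{"claw":-0.3,"dx":-0.007,"dy":0.055,"dz":0,"ax":0,"ay":0,"az":0}]'; python3 -m handwheel '[{"claw":-0.3,"dx":0,"dy":0,"dz":0,"ax":0,"ay":0,"az":0},{"claw":-0.3,"dx":0,"dy":0,"dz":0,"ax":0,"ay":0,"az":0},{"claw":-0.3,"dx":0,"dy":0,"dz":0,"ax":0,"ay":0,"az":0}]'; python3 - <<'E'
from h import *
st=robot.read_state();w=robot.read_camera("wrist")
np.save("pw4.npy",Pw(st));print(st['eef_pos'],st['tool_rot'],st['joints'],st['t'])
cv2.imwrite("pics/w4.png",w[:,:,::-1])
E
```

```text
t: 6.3
eef_pos: [457.3, 187.8, 174.4]
tool_rot: [0.001, 0.977, -0.212, -0.001]
ft_force: [1.5, -0.6, 0.3]
width: 0.651
finger_force: 0.0
t: 6.68
eef_pos: [458.4, 184.4, 175.2]
tool_rot: [0.001, 0.977, -0.213, -0.0]
ft_force: [-0.5, -0.8, 0.2]
width: 0.652
finger_force: 0.0
[458.3686 184.4198 175.1501] [ 0.0006  0.977  -0.2135 -0.0002] [-0.7006  0.4742  0.3727  1.9842 -0.2512  0.7282 -2.1774] 6.675
```

View pics/w4.png

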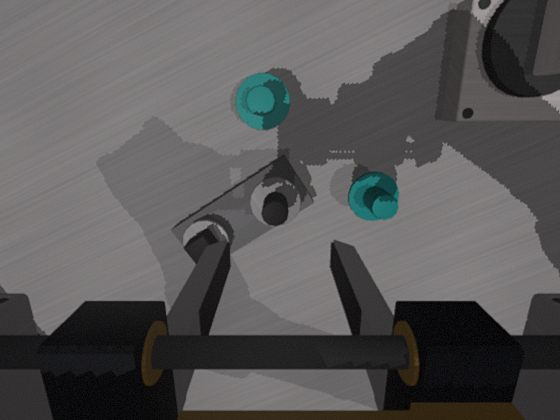

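Wrist view: black knob top at (275,211) between the fingers, square plug at (205,242), turquoise pins at (262,100) and (378,203).

```bash
python3 - <<'E'
from h import *
W=np.load("pw4.npy");T=P("top")
t=(140+208/3,175+102/3)
print(tri(W,(275,211),T,t),onz(W,(275,211),88),onz(T,t,88))
print(robot.read_state()['eef_pos'])
E
```

```text
(array([458.9098, 189.1298,  80.5038]), array([-0.8951,  0.5135,  0.2314,  0.0323])) [461.0657 187.1396] [457.466  188.2367]
[458.4611 184.5445 175.2986]
```

Knob at ≈ (459.5,188), height consistent with 88. Descend and grip.

```bash
python3 -m handwheel '[{"claw":-0.3,"dx":0.001,"dy":0.003,"dz":-0.035,"ax":0,"ay":0,"az":0},{"claw":-0.3,"dx":0,"dy":0,"dz":-0.035,"ax":0,"ay":0,"az":0},{"claw":-0.3,"dx":0,"dy":0,"dz":-0.03,"ax":0,"ay":0,"az":0},{"claw":-0.3,"dx":0,"dy":0,"dz":-0.018,"ax":0,"ay":0,"az":0},{"claw":-0.3,"dx":0,"dy":0,"dz":0,"ax":0,"ay":0,"az":0}]' 25; python3 -m handwheel '[{"claw":1,"dx":0,"dy":0,"dz":0,"ax":0,"ay":0,"az":0},{"claw":1,"dx":0,"dy":0,"dz":0,"ax":0,"ay":0,"az":0},{"claw":1,"dx":0,"dy":0,"dz":0,"ax":0,"ay":0,"az":0},{"claw":1,"dx":0,"dy":0,"dz":0,"ax":0,"ay":0,"az":0},{"claw":1,"dx":0,"dy":0,"dz":0,"ax":0,"ay":0,"az":0}]' 25
```

```text
t: 7.35
eef_pos: [458.6, 187.7, 56.5]
tool_rot: [0.001, 0.977, -0.213, -0.001]
ft_force: [1.0, 0.2, 0.6]
width: 0.651
finger_force: 0.0
t: 7.98
eef_pos: [459.4, 189.5, 57.8]
tool_rot: [-0.0, 0.977, -0.212, 0.0]
ft_force: [-0.9, 0.6, 2.4]
width: 0.244
finger_force: 25.0
```

Gripped (23 mm ≈ knob). Lift and carry.

```bash
python3 -m handwheel '[{"claw":1,"dx":0,"dy":0,"dz":0.015,"ax":0,"ay":0,"az":0},{"claw":1,"dx":0,"dy":0,"dz":0.02,"ax":0,"ay":0,"az":0},{"claw":1,"dx":0,"dy":0,"dz":0.03,"ax":0,"ay":0,"az":0},{"claw":1,"dx":0,"dy":0,"dz":0.03,"ax":0,"ay":0,"az":0},{"claw":1,"dx":0,"dy":0,"dz":0.015,"ax":0,"ay":0,"az":0}]'; python3 -m handwheel '[{"claw":1,"dx":0.01,"dy":-0.031,"dz":0,"ax":0,"ay":0,"az":0},{"claw":1,"dx":0.01,"dy":-0.031,"dz":0,"ax":0,"ay":0,"az":0},{"claw":1,"dx":0.01,"dy":-0.031,"dz":0,"ax":0,"ay":0,"az":0},{"claw":1,"dx":0.01,"dy":-0.031,"dz":0,"ax":0,"ay":0,"az":0},{"claw":1,"dx":0.01,"dy":-0.031,"dz":0,"ax":0,"ay":0,"az":0}]'; python3 -m handwheel '[{"claw":1,"dx":0.01,"dy":-0.031,"dz":0,"ax":0,"ay":0,"az":0},{"claw":1,"dx":0.01,"dy":-0.031,"dz":0,"ax":0,"ay":0,"az":0},{"claw":1,"dx":0.01,"dy":-0.031,"dz":0,"ax":0,"ay":0,"az":0},{"claw":1,"dx":0.01,"dy":-0.031,"dz":0,"ax":0,"ay":0,"az":0},{"claw":1,"dx":0.012,"dy":-0.029,"dz":0,"ax":0,"ay":0,"az":0}]'; python3 -m handwheel '[{"claw":1,"dx":0,"dy":0,"dz":-0.04,"ax":0,"ay":0,"az":0},{"claw":1,"dx":0,"dy":0,"dz":-0.005,"ax":0,"ay":0,"az":0},{"claw":1,"dx":0,"dy":0,"dz":0,"ax":0,"ay":0,"az":0},{"claw":1,"dx":0,"dy":0,"dz":0,"ax":0,"ay":0,"az":0}]'; python3 - <<'E'
from h import *
st=robot.read_state();w=robot.read_camera("wrist");s=robot.read_camera("scene")
np.save("pw5.npy",Pw(st));print(st['eef_pos'],st['tool_rot'],st['joints'],st['t'])
f=lambda im:cv2.resize(im,(400,400),interpolation=cv2.INTER_CUBIC)
cv2.imwrite("pics/w5.png",np.hstack([f(w[100:300,180:380,::-1]),f(s[110:240,150:280,::-1])]))
E
```

```text
t: 8.6
eef_pos: [459.8, 189.6, 169.4]
tool_rot: [-0.001, 0.977, -0.212, 0.001]
ft_force: [0.5, -0.1, -2.0]
width: 0.247
finger_force: 25.0
t: 9.22
eef_pos: [509.0, 33.4, 167.3]
tool_rot: [0.0, 0.977, -0.212, -0.0]
ft_force: [-0.6, -0.2, -2.1]
width: 0.252
finger_force: 25.0
t: 9.85
eef_pos: [560.8, -119.6, 167.2]
tool_rot: [0.0, 0.977, -0.212, -0.001]
ft_force: [0.6, 0.9, -1.6]
width: 0.248
finger_force: 25.0
t: 10.35
eef_pos: [562.0, -118.4, 123.6]
tool_rot: [-0.0, 0.977, -0.212, 0.001]
ft_force: [0.2, -0.4, -2.2]
width: 0.246
finger_force: 25.0
[ 561.9959 -118.3661  123.6353] [-0.0001  0.9773 -0.2116  0.0009] [-0.0441  0.6439  0.318   1.8221 -0.2891  0.7193 -1.5642] 10.35
```

View pics/w5.png

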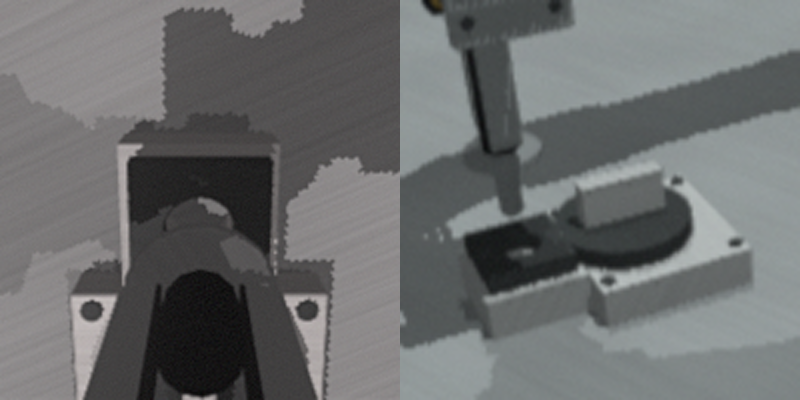

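The pin is upright in the fingers. The foot is at scene-crop (512,208), just above the hole at (525,250). In the wrist view the flange part-covers the hole and is centred on it sideways. Check both with the scene calibration.

```bash
python3 - <<'E'
from h import *
S=P("scene");k=400/130
g=lambda u,v:(150+(u-400)/k,110+v/k)
print("foot",onz(S,g(512,209),70),"hole",onz(S,g(525,249),46))
E
```

```text
foot [ 560.4853 -119.1642] hole [ 565.4322 -106.1796]
```

The scene camera has a bias of a few mm and the magnification was low, so it disagrees with the other two views. I lower the foot to just above the lug, where parallax vanishes, and look once more.

```bash
python3 -m handwheel '[{"claw":1,"dx":0,"dy":0,"dz":-0.01,"ax":0,"ay":0,"az":0},{"claw":1,"dx":0,"dy":0,"dz":-0.008,"ax":0,"ay":0,"az":0},{"claw":1,"dx":0,"dy":0,"dz":0,"ax":0,"ay":0,"az":0},{"claw":1,"dx":0,"dy":0,"dz":0,"ax":0,"ay":0,"az":0}]'; python3 - <<'E'
from h import *
s=robot.read_camera("scene")[:,:,::-1];t=robot.read_camera("top")[:,:,::-1]
cv2.imwrite("pics/s6raw.png",s)
a=cv2.resize(s[140:220,160:250],None,fx=6,fy=6,interpolation=cv2.INTER_CUBIC)
b=cv2.resize(t[150:240,345:430],None,fx=3,fy=3,interpolation=cv2.INTER_CUBIC)
o=np.zeros((480,540+255,3),np.uint8);o[:,:540]=a;o[:270,540:]=b
cv2.imwrite("pics/s6.png",o)
E
```

```text
t: 10.95
eef_pos: [561.2, -118.7, 104.3]
tool_rot: [0.0, 0.977, -0.212, -0.0]
ft_force: [-0.3, 0.5, -1.3]
width: 0.252
finger_force: 25.0
```

View pics/s6.png

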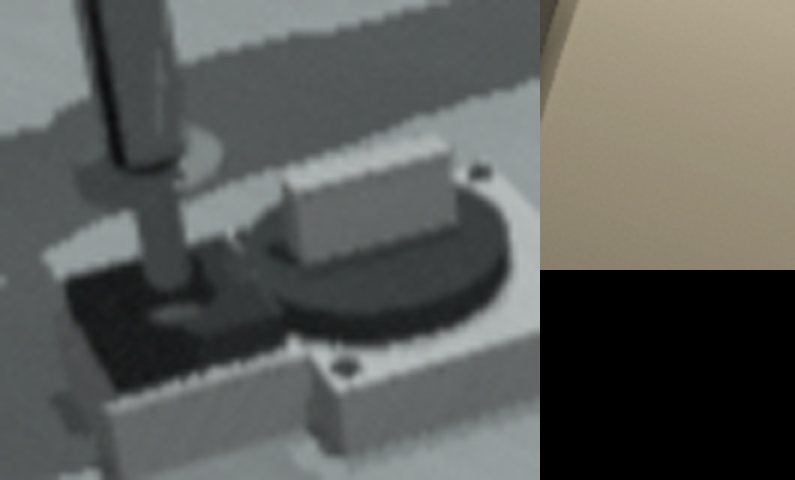

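Crop: foot of the shank centred at about (169,281) and lug centre at about (181,305), from lug corners (68,285) and (122,388). I compare projection residuals of the foot with those of the lug and bar to see any true offset.

```bash
python3 - <<'E'
from h import *
from scipy.optimize import least_squares
S=P("scene")
pr=lambda X:((lambda h:h[:,:2]/h[:,2:])(np.c_[X,np.ones(len(X))]@S.T)-[160,140])*6
def fx(x,y,a,L):
    L=np.array(L,float);c,s=np.cos(a),np.sin(a);return np.c_[x+c*L[:,0]-s*L[:,1],y+s*L[:,0]+c*L[:,1],L[:,2]]
L=[(105,-30,46),(105,30,46),(30,-7,78),(30,7,78),(-30,7,78),(110,35,30),(40,60,30),(40,35,30)]
O=np.array([(68,285),(122,388),(285,182),(290,195),(455,150),(108,408),(345,393),(312,352)],float)
print("predicted-observed\n",pr(fx(492.5,-88,np.radians(-24.4),L))-O)
r=least_squares(lambda p:(pr(fx(*p,L))-O).ravel(),[492.5,-88,-.426],loss="soft_l1",f_scale=6,x_scale=[1,1,.02])
print("fit",r.x,"hole",fx(*r.x,[(75,0,46)]),pr(fx(*r.x,L))-O)
print("flange c pred",pr(np.array([[561.2,-118.7,95.5],[561.2,-118.7,50.5],[561.2,-118.7,46],[561.5,-119,46]])))
E
```

```text
predicted-observed
 [[ -9.2272 -14.0447]
 [-13.1909 -33.5988]
 [-10.8954 -16.2815]
 [ -1.8786 -11.8126]
 [ -5.524   -9.6068]
 [ -1.7885  -2.1779]
 [-13.5866  -9.7258]
 [ -6.8244  -4.7332]]
fit [495.9362 -81.277   -0.4085] hole [[ 564.7663 -111.0666   46.    ]] [[ -4.2014  -0.9379]
 [ -4.3141 -19.877 ]
 [ -4.1564  -5.9312]
 [  5.7294  -1.3807]
 [  1.8285  -1.0321]
 [  7.3623  11.9876]
 [ -2.7166   1.8956]
 [  2.4113   6.7272]]
flange c pred [[146.3774 163.0458]
 [166.1527 277.5753]
 [168.0618 288.6319]
 [166.8142 288.7395]]
```

The bar grips fix the axis mechanically at (493.7,-86.7), which puts the hole at ≈ (562,-118). The pin shows no tilt, and the 7 mm clearance covers the rest. Shift by (+1,+2) mm and descend gently, watching the force.

```bash
python3 -m handwheel '[{"claw":1,"dx":0.001,"dy":0.002,"dz":0,"ax":0,"ay":0,"az":0},{"claw":1,"dx":0,"dy":0,"dz":-0.003,"ax":0,"ay":0,"az":0},{"claw":1,"dx":0,"dy":0,"dz":-0.003,"ax":0,"ay":0,"az":0},{"claw":1,"dx":0,"dy":0,"dz":-0.003,"ax":0,"ay":0,"az":0},{"claw":1,"dx":0,"dy":0,"dz":0,"ax":0,"ay":0,"az":0}]'; python3 -m handwheel '[{"claw":1,"dx":0,"dy":0,"dz":-0.003,"ax":0,"ay":0,"az":0},{"claw":1,"dx":0,"dy":0,"dz":0,"ax":0,"ay":0,"az":0}]'
```

```text
t: 11.68
eef_pos: [561.9, -116.6, 95.1]
tool_rot: [0.0, 0.977, -0.212, -0.0]
ft_force: [-0.3, 0.5, -1.6]
width: 0.253
finger_force: 25.0
t: 11.92
eef_pos: [562.1, -116.6, 92.3]
tool_rot: [0.0, 0.977, -0.212, -0.0]
ft_force: [-0.5, 0.2, -2.1]
width: 0.249
finger_force: 25.0
```

The foot is inside the lug hole with no contact force. Continuing.

```bash
python3 -m handwheel '[{"claw":1,"dx":0,"dy":0,"dz":-0.006,"ax":0,"ay":0,"az":0},{"claw":1,"dx":0,"dy":0,"dz":-0.006,"ax":0,"ay":0,"az":0},{"claw":1,"dx":0,"dy":0,"dz":-0.006,"ax":0,"ay":0,"az":0},{"claw":1,"dx":0,"dy":0,"dz":-0.006,"ax":0,"ay":0,"az":0},{"claw":1,"dx":0,"dy":0,"dz":0,"ax":0,"ay":0,"az":0}]'; python3 -m handwheel '[{"claw":1,"dx":0,"dy":0,"dz":-0.005,"ax":0,"ay":0,"az":0},{"claw":1,"dx":0,"dy":0,"dz":-0.003,"ax":0,"ay":0,"az":0},{"claw":1,"dx":0,"dy":0,"dz":0,"ax":0,"ay":0,"az":0},{"claw":1,"dx":0,"dy":0,"dz":0,"ax":0,"ay":0,"az":0}]'
```

```text
t: 12.55
eef_pos: [561.8, -116.5, 67.8]
tool_rot: [0.0, 0.977, -0.212, -0.001]
ft_force: [-0.6, 0.1, -1.6]
width: 0.25
finger_force: 25.0
t: 13.05
eef_pos: [562.3, -116.6, 60.5]
tool_rot: [0.0, 0.977, -0.212, 0.0]
ft_force: [-0.3, 0.1, -1.5]
width: 0.256
finger_force: 25.0
```

```bash
python3 -m handwheel '[{"claw":1,"dx":0,"dy":0,"dz":-0.0015,"ax":0,"ay":0,"az":0},{"claw":1,"dx":0,"dy":0,"dz":-0.001,"ax":0,"ay":0,"az":0},{"claw":1,"dx":0,"dy":0,"dz":0,"ax":0,"ay":0,"az":0},{"claw":1,"dx":0,"dy":0,"dz":0,"ax":0,"ay":0,"az":0}]'
```

```text
t: 13.55
eef_pos: [562.2, -116.6, 57.9]
tool_rot: [0.0, 0.977, -0.212, 0.0]
ft_force: [0.7, 1.0, -1.9]
width: 0.249
finger_force: 25.0
```

```bash
python3 -m handwheel '[{"claw":1,"dx":0,"dy":0,"dz":-0.001,"ax":0,"ay":0,"az":0},{"claw":1,"dx":0,"dy":0,"dz":0,"ax":0,"ay":0,"az":0},{"claw":1,"dx":0,"dy":0,"dz":0,"ax":0,"ay":0,"az":0}]'
```

```text
t: 13.92
eef_pos: [562.3, -116.6, 57.8]
tool_rot: [-0.0, 0.977, -0.212, 0.0]
ft_force: [-2.1, 0.6, 6.2]
width: 0.252
finger_force: 25.0
```

Contact: the vertical force rose by 8 N at the expected height (57.8), so the flange is on the lug. Release, rise and look.

```bash
python3 -m handwheel '[{"claw":-0.1,"dx":0,"dy":0,"dz":0,"ax":0,"ay":0,"az":0},{"claw":-0.1,"dx":0,"dy":0,"dz":0,"ax":0,"ay":0,"az":0},{"claw":-0.1,"dx":0,"dy":0,"dz":0,"ax":0,"ay":0,"az":0},{"claw":-0.1,"dx":0,"dy":0,"dz":0.015,"ax":0,"ay":0,"az":0},{"claw":-0.1,"dx":0,"dy":0,"dz":0.03,"ax":0,"ay":0,"az":0}]'; python3 -m handwheel '[{"claw":-0.1,"dx":0,"dy":0,"dz":0.05,"ax":0,"ay":0,"az":0},{"claw":-0.1,"dx":0,"dy":-0.05,"dz":0.03,"ax":0,"ay":0,"az":0},{"claw":-0.1,"dx":0,"dy":-0.055,"dz":0,"ax":0,"ay":0,"az":0},{"claw":-0.1,"dx":0,"dy":-0.055,"dz":0,"ax":0,"ay":0,"az":0},{"claw":-0.1,"dx":0,"dy":-0.055,"dz":0,"ax":0,"ay":0,"az":0}]'; python3 -m handwheel '[{"claw":-0.1,"dx":0,"dy":0,"dz":0,"ax":0,"ay":0,"az":0},{"claw":-0.1,"dx":0,"dy":0,"dz":0,"ax":0,"ay":0,"az":0}]'; python3 - <<'E'
from h import *
s=robot.read_camera("scene")[:,:,::-1];t=robot.read_camera("top")[:,:,::-1]
f=lambda im,k:cv2.resize(im,None,fx=k,fy=k,interpolation=cv2.INTER_CUBIC)
o=np.zeros((600,800,3),np.uint8)
o[:300,:780]=f(s[150:250,160:420],3);o[300:600,:800]=f(t[150:270,140:460],2.5)
cv2.imwrite("pics/end.png",o)
E
```

```text
t: 14.55
eef_pos: [561.4, -116.5, 102.3]
tool_rot: [0.0, 0.977, -0.212, -0.001]
ft_force: [0.5, 0.0, 1.1]
width: 0.547
finger_force: 0.0
t: 15.18
eef_pos: [562.3, -333.3, 183.4]
tool_rot: [0.0, 0.977, -0.212, 0.001]
ft_force: [0.7, 0.2, -0.3]
width: 0.549
finger_force: 0.0
t: 15.42
eef_pos: [562.3, -330.8, 182.4]
tool_rot: [-0.001, 0.977, -0.212, 0.0]
ft_force: [-0.0, -0.2, -0.5]
width: 0.551
finger_force: 0.0
```

View pics/end.png

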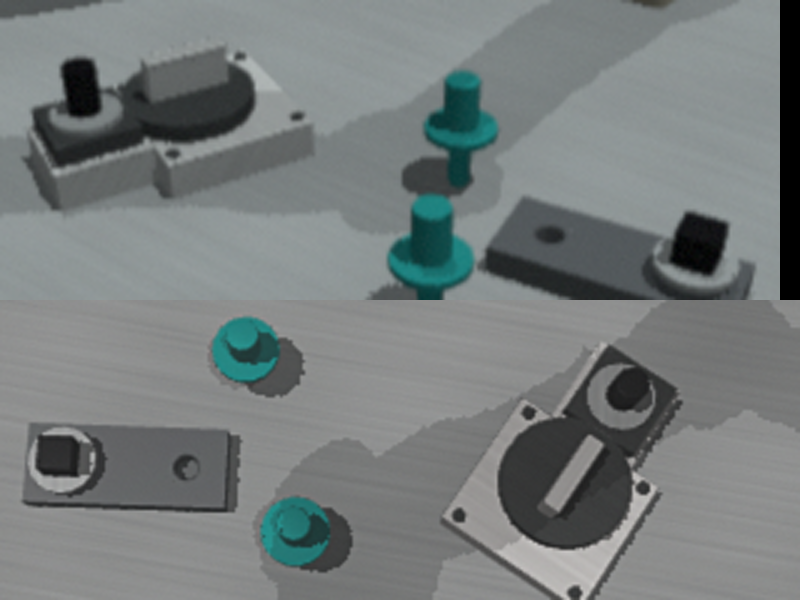

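The final view shows the pin's flange flat on the lug (scene crop (85,115), top crop (622,393)). The lug is square over the tongue, the plug still stands in the rest, and the turquoise pins are untouched. Handing in.

```bash
python3 -c "
from workcell import robot
print(robot.job_done())"
```

```text
the job is handed in; nothing more can be done
None
```

The collar is turned so its hole lies over the tongue's, the index pin is through both with its flange flat on the lug, the plug and turquoise pins are undisturbed, and the job was handed in at about 15.5 s.

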